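# Shift the boring machine into third

## Task

Put the little green boring machine into third gear: with fingertips only, pushing the red-gripped lever without gripping it, bring it out of the left-hand leg of its H-shaped gate, across the middle channel to the right-hand leg, then forward (away from the robot) until it is fully home in the third slot, marked by three dots on a yellow patch. Push gently, do not force the lever against the gate, and leave everything else on the bench, and the white knob on the machine, where it is. Finish with the hand clear and the lever staying in the slot.

Things in the scene. Friction and masses are not known exactly. Their poses are not given: they have to be found in the camera images.
- machine: Green gearbox of a bench boring machine, fixed: 200 (x) by 170 (y) mm, deck 92 mm high, steel H-gate plate (78 x 76 mm, top 100 mm above the bench) centred on it; motor along its far side (to x = 191 mm, top 96 mm high); chuck and bit to y = +190 mm, 50 mm high. Origin: on the bench under the gate centre. x is forward (within 25 degrees of the robot's straight ahead), y left, z up.
- cross (a joint): Sideways lean of the lever (rad) about the machine's x axis, 30 mm above the bench under the gate centre: 0 upright, positive leans right (machine -y). About -0.25 in the left leg (start), +0.25 in the right leg; rubber stops at -0.27 and +0.27. Stays where left; about 1 N at the grip moves it.
- shift (a joint): Fore-and-aft lean (rad) about the same pivot: 0 in the middle channel, positive forward (machine +x); rubber stops at -0.33 and +0.33, fully home in a near or far slot. Stays where left; about 1.4 N at the grip moves it. Starts anywhere along the left leg. The gate's steel tongues let the lever cross only while this is within about 0.06 of 0.
- grip (a point): Centre of the lever's red rubber grip, a cylinder 30 mm across, 40 mm long along the lever, 150 mm from the pivot: 180 mm above the bench when upright, 168 mm at most lean. A 10 mm steel stick runs down from it into the gate. z axis: up the lever. Travel: 77 mm from leg to leg, 50 mm from the middle channel to fully home.
- third_slot (a point): Where the stick's centre crosses the gate plate when in the third slot (24 mm forward, 18 mm right of the gate centre, 100 mm above the bench). Slots 14 mm wide, middle channel 20 mm. Dots mark the slots: one far left, two near left, three on a yellow patch far right, four near right.
- perch_knob: White ceramic knob, 34 mm wide, 34 mm high, loose, standing on the far right corner of the machine's deck. Bystander. Origin under its centre.
- canister: Tin screw-top canister, 86 mm wide, 112 mm high, loose. Bystander. Origin under its centre.
- roof_board: Pine roof board, 200 by 140 by 14 mm, loose, lying flat. Bystander. Origin under its centre.
- sanding_block: Cork-faced sanding block, 110 by 60 by 38 mm, loose. Bystander. Origin under its centre.
- pin_hammer: Blue pin hammer, 250 mm long, loose, lying on the bench. Bystander. Its x axis runs along the handle to the head.
- nail_cup: Terracotta cup, 70 mm wide, 60 mm high, loose. Bystander. Origin under its centre.

How it is judged:
By the outcome, as a careful person would: the job done as asked, in the order asked, and still so for the second after the job is handed in, with the robot touching nothing.
It also fails if it takes over 58 s, if anything falls off the work surface, if the arm or the gripper's body presses on something with over 40 N, if the wrist force passes 120 N, or if a joint passes its speed limit or range.

## Robot

A 6-joint arm with a two-finger parallel gripper is mounted at the origin on the work surface. World frame = base frame: x ahead of the robot, y to its left, z up, the work surface at z = 0. Lengths are in m, angles in rad, forces in N, time in s.
With the tool pointing down it reaches from about 0.275 to 0.825 m from the base axis. Payload 4.9 kg.
Tool frame: the origin (TCP) lies midway between the tips of the shut fingers; the grasp point (between the pads) lies 19 mm behind it; z points along the fingers, y is the direction in which the jaws open and shut (so a half turn about z gives the same grasp; the last joint's range is limited). The gripper opens to 85 mm and grips with 20 to 120 N. Pads are 22 mm wide; open, the fingers measure 114 mm over their backs; the gripper's body (76 mm by 85 mm) begins 54 mm behind the grasp point. The pads swing forward as they close: fully open they stand 13 mm farther back than shut.
Start: joints at [-1.334, 0.326, -0.193, 1.052, 0, 1.437], TCP at [0.199, -0.513, 0.231] pointing down, gripper open.
Joint ranges: [-2.65, 2.65], [-0.97, 1.79], [-1.3, 1.35], [-1.93, 2.1], [-1.47, 1.37], [-3.14, 3.14]. Speed limits (rad/s): [2.57, 2.57, 3.14, 3.14, 3.14, 3.14].

## Interface

Orientations are given as a 3x3 rotation matrix whose columns are the frame's x, y, z axes.
In Python, from station import read_state, read_camera, finish_job, find_in gives the robot as it stands.
- The arm moves only by the tool play_rows, never from a script. Its argument "moves" is a list of rows, each an object with "dp": the shift along the world's x, y, z scaled (see below), a list of three; "twist": the turn, a rotation vector about the world's x, y, z scaled (see below), a list of three; "jaw": the opening, from 0 (shut) to 1 (fully open). In form: [{"dp": [tx, ty, tz], "twist": [rx, ry, rz], "jaw": jaw}, ...]. A call has 1 to 8 rows; each row is the pose to reach, as a shift and turn from the pose commanded when the call began; what a row does not reach only later rows make up. The controller multiplies each number of a shift by 100 mm and each number of a turn by 90 degrees. A row lasts 1/10 s, in which the tool goes at most 50 mm and 8.59 degrees, less where a joint would pass 70% of its speed; a pose out of reach is approached as far as the arm can. A call with a number of a shift or a turn outside -1 to 1 is refused whole. A call with a gripper value outside its range is refused whole. The fingers move at their own pace and stop on an object; "force" is the grip in N (left out, the last holds). Time passes only in rows, so rows that repeat a pose let the fingers close. It gives the time, the measured TCP pose, the force and the opening at its end, in the units of the state.
- read_state(): the state, without advancing time (a new reading comes with each control period).
- read_camera(name): name is "scene" or "top" or "wrist"; returns a dict with "image" (384x512x3 uint8, blue, green, red), "K" (3x3 intrinsics, pixels), "dist_coeffs" ([k1, k2, p1, p2, k3] as OpenCV has them; the pictures are not rectified), "T" (4x4, takes a point from camera to world coordinates); the wrist camera has in their place "hand_eye" (4x4, takes a point from camera to tool coordinates, whose origin is the TCP and whose axes are the flange's). Camera axes: x right, y down, z forward; pixel columns grow to the right and rows downward; lengths in m; the calibration is good to about 2 mm. A picture is of the moment at which its call begins: read the wrist's pose just before it. There is no depth.
- finish_job(): hands the job in, once; it reports no verdict.
Trained networks look in the newest picture that a camera, given by its name, has taken for a name from the list of things; names that differ only in an ending like _2 or _b are one class to them, and where a whole thing is asked for, a point or a joint stands for the part that bears it (a point fixed in the world has none). Each returns a list of dicts, best first, with "score" (0 to 1); they miss things now and then, are a little off and sometimes report something else, mostly with a low value. They report only what shows in the picture. A call takes as long as a camera call.
- find_in(camera, name): "at" ([column, row] in pixels, amid what is visible of it).
The state is a dict: "time_s": time; "q": joint angles; "qd": joint speeds; "joint_torque": joint torques, N m; "position": TCP position; "orientation": TCP orientation; "wrist_force": force on the tool from outside, world axes, zero at the start; "moment": the same for the moment, N m; "finger_gap": opening from 0.0 (shut) to 1.0 (fully open).
Only numpy, scipy, OpenCV 4.12 (cv2) and the standard library are available. Lean on these libraries where they do the work, as an engineer would, in place of code of your own. Each camera call takes 0.05 s, during which the arm holds its last target. There are 200 camera calls.

## Working session

There is one attempt and no reset: what is moved stays moved. The work goes in short steps, Python scripts to look and compute and a tool call to move; the robot and the scene stay as the last step left them, time stands still between calls to the robot, and variables do not carry over. Pictures are saved under pics/ and viewed, about 8 in all and at most 12, crops included, and the job is handed in when it is done.

Besides the shell and the picture viewer there is one more tool, called after "Emit:" as name([rows], argument=value, ...), one row to a line, values as JSON. play_rows: Moves the arm, as the interface text tells. Its arguments: {"type":"object","properties":{"moves":{"type":"array","items":{"type":"object","properties":{"dp":{"type":"array","items":{"type":"number"}},"twist":{"type":"array","items":{"type":"number"}},"jaw":{"type":"number"}}}},"force":{"type":"number"}},"required":["moves"]}

```bash
mkdir -p pics; cat > h.py <<'E'
import numpy as np, cv2
from station import *
def ray(c,px):
    u=cv2.undistortPoints(np.array([[px]],float),np.array(c['K']),np.array(c['dist_coeffs']))[0,0]
    T=np.array(c['T']); d=T[:3,:3]@np.array([u[0],u[1],1]); return T[:3,3],d
def atz(c,px,z):
    o,d=ray(c,px); return o+d*(z-o[2])/d[2]
def proj(c,P):
    T=np.linalg.inv(np.array(c['T'])); P=np.atleast_2d(P)
    return cv2.projectPoints((P@T[:3,:3].T+T[:3,3]),np.zeros(3),np.zeros(3),np.array(c['K']),np.array(c['dist_coeffs']))[0][:,0]
def tri(a,pa,b,pb):
    o,d=ray(a,pa);p,e=ray(b,pb);d/=np.linalg.norm(d);e/=np.linalg.norm(e)
    s=np.linalg.lstsq(np.c_[d,-e],p-o,rcond=None)[0]
    x,y=o+s[0]*d,p+s[1]*e; return (x+y)/2,np.linalg.norm(x-y)
E
python3 - <<'E'
from h import *
s=read_state();print(s['time_s'],s['position'],s['orientation'])
C={}
for n in('scene','top'):
    C[n]=read_camera(n);cv2.imwrite(f'pics/{n}0.png',C[n]['image'])
    print(n,np.round(C[n]['T'],3).tolist())
    for k in('machine','grip','perch_knob','canister','roof_board','sanding_block','pin_hammer','nail_cup'):
        print(k,[(np.round(f['at']).tolist(),round(f['score'],2)) for f in find_in(n,k)[:2]])
g=[find_in(n,'grip')[0]['at'] for n in('scene','top')]
print(tri(C['scene'],g[0],C['top'],g[1]))
E
```

```text
0.0 [ 0.19917241 -0.51203707  0.23049439] [[ 9.32043672e-01  3.62345719e-01 -4.16638030e-04]
 [ 3.62345891e-01 -9.32042180e-01  1.68240014e-03]
 [ 2.21286270e-04 -1.71903748e-03 -9.99998498e-01]]
scene [[0.222, 0.566, -0.794, 1.56], [0.975, -0.119, 0.188, -0.271], [0.011, -0.816, -0.578, 0.909], [0.0, 0.0, 0.0, 1.0]]
machine [([262.0, 238.0], 0.91)]
grip [([267.0, 189.0], 0.53)]
perch_knob [([248.0, 234.0], 0.74)]
canister [([379.0, 184.0], 0.62)]
roof_board [([84.0, 266.0], 0.87)]
sanding_block [([342.0, 168.0], 0.56)]
pin_hammer [([429.0, 246.0], 0.81)]
nail_cup [([136.0, 200.0], 0.58)]
top [[0.006, -0.98, 0.197, 0.205], [-1.0, -0.008, -0.008, -0.017], [0.009, -0.197, -0.98, 1.528], [0.0, 0.0, 0.0, 1.0]]
machine [([253.0, 176.0], 0.78), ([356.0, 242.0], 0.22)]
grip []
perch_knob [([274.0, 151.0], 0.48)]
canister [([122.0, 217.0], 0.87), ([397.0, 184.0], 0.39)]
roof_board [([396.0, 185.0], 0.87)]
sanding_block [([139.0, 261.0], 0.95)]
pin_hammer [([123.0, 138.0], 0.97), ([396.0, 184.0], 0.21)]
nail_cup [([357.0, 242.0], 0.58)]Traceback (most recent call last):
  File "<stdin>", line 9, in <module>
IndexError: list index out of range
```

```bash
python3 - <<'E'
import cv2,numpy as np
a=cv2.imread('pics/scene0.png')[140:320,150:390];b=cv2.imread('pics/top0.png')[110:260,160:360]
cv2.imwrite('pics/a.png',np.vstack([cv2.resize(a,(400,300),interpolation=2),cv2.resize(b,(400,300),interpolation=2)]))
cv2.imwrite('pics/a.png',np.hstack([cv2.resize(a,(400,300),interpolation=2),cv2.resize(b,(400,300),interpolation=2)]))
E
```

```text
(no output)
```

View pics/a.png

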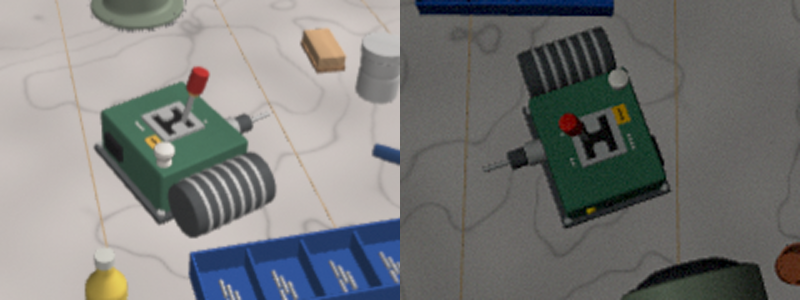

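View pics/top0.png

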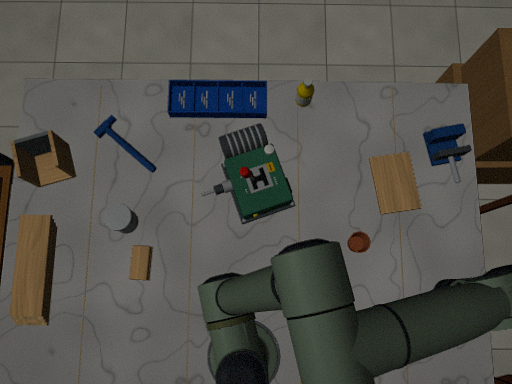

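Both views agree. The grip leans left and slightly toward the middle/far, at scene (269,188) and top (245,172). The gate centre is at scene (254,213) and top (260,179). The machine is rotated about +15–20°.

```bash
cat >> h.py <<'E'
def red(img,big=True):
    h=cv2.cvtColor(img,cv2.COLOR_BGR2HSV); m=(((h[...,0]<8)|(h[...,0]>172))&(h[...,1]>150)&(h[...,2]>60)).astype(np.uint8)
    n,l,st,ce=cv2.connectedComponentsWithStats(m); return [(ce[i].round(1).tolist(),int(st[i,4])) for i in np.argsort(-st[1:,4])[:2]+1]
E
python3 - <<'E'
from h import *
a,b=read_camera('scene'),read_camera('top')
ra,rb=red(a['image']),red(b['image']);print(ra,rb)
G,e=tri(a,ra[0][0],b,rb[0][0]);print('grip',G,e)
g1=atz(a,(254,212.6),.1);g2=atz(b,(260,179),.1);print('gate',g1,g2)
# green-mask fit of the gearbox block
from scipy.optimize import minimize
ms=[]
for c in(a,b):
    h=cv2.cvtColor(c['image'],cv2.COLOR_BGR2HSV);m=((h[...,0]>60)&(h[...,0]<90)&(h[...,1]>110)).astype(np.uint8)
    n,l,st,ce=cv2.connectedComponentsWithStats(m);p=((254,225) if c is a else (262,190))
    m=cv2.morphologyEx((m),cv2.MORPH_CLOSE,np.ones((3,3)))
    n,l,st,ce=cv2.connectedComponentsWithStats(m);i=min(range(1,n),key=lambda i:np.hypot(*(ce[i]-p)) if st[i,4]>300 else 1e9);print(st[i],ce[i])
    ms.append(cv2.convexHull(np.argwhere(l==i)[:,::-1].astype(np.int32))[:,0])
def P(v):
    R=np.array([[np.cos(v[2]),-np.sin(v[2])],[np.sin(v[2]),np.cos(v[2])]])
    return np.array([[*(R@[x,y]+v[:2]),z] for x in(-.1,.1) for y in(-.085,.085) for z in(.01,.092)])
def cost(v):
    s=0
    for c,m in zip((a,b),ms):
        f=np.zeros((384,512),np.uint8);g=f.copy()
        k=lambda q:np.round(cv2.convexHull(q.astype(np.float32))[:,0]*16).astype(np.int32)
        cv2.fillConvexPoly(f,k(proj(c,P(v))),255,cv2.LINE_AA,4);cv2.fillConvexPoly(g,m.astype(np.int32),255)
        s+=np.abs(f.astype(float)-g).sum()/255
    return s
best=min((minimize(cost,[*((g1+g2)/2)[:2],y],method='Nelder-Mead',options=dict(initial_simplex=[[*((g1+g2)/2)[:2],y]]+[list(np.array([*((g1+g2)/2)[:2],y])+d) for d in np.diag([.02,.02,.1])])) for y in(-.3,0,.3)),key=lambda r:r.fun)
v=best.x;print(v,np.degrees(v[2]),best.fun)
d=G-[v[0],v[1],.03];c,s=np.cos(v[2]),np.sin(v[2]);l=np.array([c*d[0]+s*d[1],-s*d[0]+c*d[1],d[2]]);print(l,np.linalg.norm(l),'cross',-np.arctan2(l[1],l[2]),'shift',np.arctan2(l[0],l[2]))
E
```

```text
[([268.1, 188.2], 138)] [([243.4, 170.9], 64), ([365.5, 235.0], 2)]
grip [0.55948765 0.00092204 0.17589609] 0.00626616341410698
gate [ 0.56066067 -0.04071614  0.1       ] [ 0.55384522 -0.04820905  0.1       ]Traceback (most recent call last):
  File "<stdin>", line 13, in <module>
ValueError: min() iterable argument is empty
```

Emit:
play_rows([
  {"dp": [0.3, 0.3, 0.4], "twist": [0, 0, 0], "jaw": 0},
  {"dp": [0.6, 0.7, 0.8], "twist": [0, 0, 0], "jaw": 0},
  {"dp": [0.7, 1, 1], "twist": [0, 0, 0], "jaw": 0},
  {"dp": [0.7, 1, 1], "twist": [0, 0, 0], "jaw": 0},
])

```text
time_s: 1.5
position: [0.2713, -0.4108, 0.3351]
orientation: [[0.931, 0.366, 0.003], [0.366, -0.931, -0.004], [0.001, 0.005, -1.0]]
wrist_force: [-0.9, 0.4, -0.6]
finger_gap: 0.332
```

Emit:
play_rows([
  {"dp": [0.3, 0.35, 0.1], "twist": [0, 0, 0], "jaw": 0},
  {"dp": [0.6, 0.7, 0.2], "twist": [0, 0, 0], "jaw": 0},
  {"dp": [0.7, 1, 0.3], "twist": [0, 0, 0], "jaw": 0},
  {"dp": [0.7, 1, 0.3], "twist": [0, 0, 0], "jaw": 0},
])

```text
time_s: 1.9
position: [0.3405, -0.3104, 0.3624]
orientation: [[0.93, 0.366, 0.001], [0.366, -0.93, -0.001], [0.001, 0.001, -1.0]]
wrist_force: [-0.1, -0.5, -0.8]
finger_gap: -0.0
```

Emit:
play_rows([
  {"dp": [0.3, 0.35, 0], "twist": [0, 0, 0], "jaw": 0},
  {"dp": [0.6, 0.7, 0], "twist": [0, 0, 0], "jaw": 0},
  {"dp": [0.7, 1, 0], "twist": [0, 0, 0], "jaw": 0},
  {"dp": [0.7, 1, 0], "twist": [0, 0, 0], "jaw": 0},
])

```text
time_s: 2.3
position: [0.4099, -0.2108, 0.3606]
orientation: [[0.931, 0.366, -0.001], [0.366, -0.931, 0.001], [-0.0, -0.001, -1.0]]
wrist_force: [-0.9, -0.2, 0.6]
finger_gap: -0.001
```

Emit:
play_rows([
  {"dp": [0.2, 0.4, 0], "twist": [0, 0, 0], "jaw": 0},
  {"dp": [0.4, 0.8, 0], "twist": [0, 0, 0], "jaw": 0},
  {"dp": [0.5, 1, 0], "twist": [0, 0, 0], "jaw": 0},
  {"dp": [0.5, 1, 0], "twist": [0, 0, 0], "jaw": 0},
  {"dp": [0.5, 1, 0], "twist": [0, 0, 0], "jaw": 0},
])

```text
time_s: 2.8
position: [0.4592, -0.1139, 0.3608]
orientation: [[0.932, 0.362, -0.001], [0.362, -0.932, -0.001], [-0.001, 0.0, -1.0]]
wrist_force: [0.3, 0.2, -0.1]
finger_gap: -0.003
```

```bash
python3 - <<'E'
from h import *
s=read_state();print(s['time_s'],s['position'],s['finger_gap'])
c=read_camera('wrist');cv2.imwrite('pics/w1.png',c['image']);print(np.round(c['hand_eye'],3).tolist())
for k in('machine','grip','perch_knob'): print(k,find_in('wrist',k)[:1])
print(red(c['image']))
E
```

```text
2.8 [ 0.45917154 -0.11388366  0.36075037] -0.0027058840488427024
[[0.0, -0.96, -0.279, 0.069], [1.0, -0.0, 0.002, -0.001], [-0.002, -0.279, 0.96, -0.142], [0.0, 0.0, 0.0, 1.0]]
machine [{'at': [229.1, 72.4], 'score': 0.88}]
grip [{'at': [195.3, 59.2], 'score': 0.93}]
perch_knob [{'at': [279.4, 15.2], 'score': 0.78}]
[([186.4, 50.6], 488)]
```

View pics/w1.png

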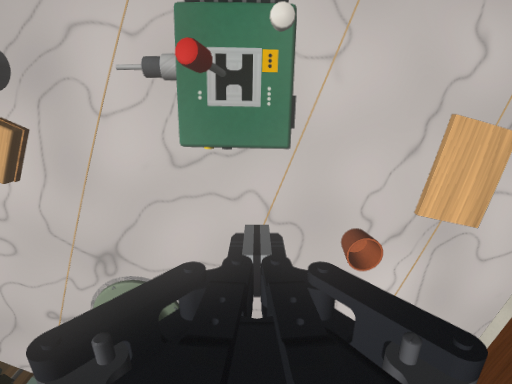

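The picture shows the gate plate at about (208–263, 48–106), nearly aligned with the tool. The grip is at about (188,51), the stick enters near (222,73), the yellow patch is at (270,61) and the knob at (283,15).

```bash
cat >> h.py <<'E'
def wcam():
    s=read_state();c=read_camera('wrist');M=np.eye(4);M[:3,:3]=s['orientation'];M[:3,3]=s['position'];c['T']=M@np.array(c['hand_eye']);return s,c
E
python3 - <<'E'
from h import *
s,c=wcam();im=c['image']
g=cv2.cvtColor(im,cv2.COLOR_BGR2HSV)
m=((g[...,1]<60)&(g[...,2]>110)).astype(np.uint8);m[:, :200]=0;m[:,268:]=0;m[:40]=0;m[112:]=0
pts=np.argwhere(m)[:,::-1]
W=np.array([atz(c,p,.1)[:2] for p in pts.astype(float)])
n,l,st,ce=cv2.connectedComponentsWithStats(m);print(st[1:][st[1:,4]>20])
W=np.array([atz(c,p,.1)[:2] for p in np.argwhere(l==1+np.argmax(st[1:,4]))[:,::-1].astype(float)])
r=cv2.minAreaRect((W*1000).astype(np.float32));print(r)
print([atz(c,p,.1)[:2].round(4).tolist() for p in((208,48),(262,48),(264,106),(207,106))])
D=np.array([atz(c,p,.092)[:2] for p in((176,4),(296,4),(291,147),(180,147))]);print('deck',D.round(3).tolist(),D.mean(0))
b=read_camera('scene');ra=red(b['image'])[0][0];rw=red(im)[0][0];print('grip',tri(b,ra,c,rw),tri(b,ra,c,(190.5,54)))
z=cv2.resize(im[0:160,140:330],None,fx=4,fy=4,interpolation=cv2.INTER_CUBIC);cv2.imwrite('pics/w1z.png',z[:600])
E
```

```text
[[ 206   47   56   60 1893]]
((555.7504272460938, -41.41396713256836), (78.33209991455078, 77.5321273803711), 20.756450653076172)
[[0.5791, 0.004], [0.6054, -0.0652], [0.5348, -0.0959], [0.5055, -0.0195]]
deck [[0.618, 0.065], [0.676, -0.087], [0.494, -0.156], [0.433, 0.001]] [ 0.55545076 -0.04426434]
grip (array([0.55691642, 0.003372  , 0.17591524]), np.float64(0.010321023238927739)) (array([0.55570788, 0.00102291, 0.17427011]), np.float64(0.004769943573037872))
```

View pics/w1z.png

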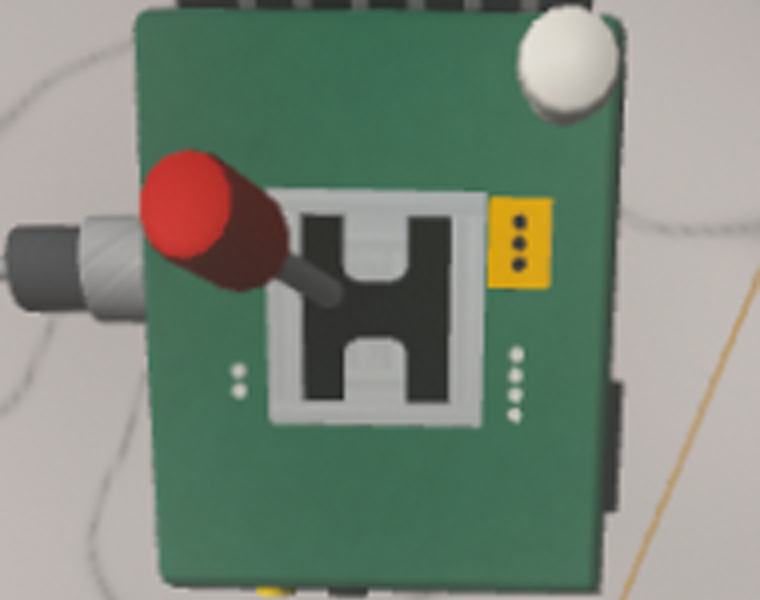

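```bash
cat >> h.py <<'E'
YAW=np.radians(20.8);O=np.array([.5558,-.0414,0]);RM=np.array([[np.cos(YAW),-np.sin(YAW),0],[np.sin(YAW),np.cos(YAW),0],[0,0,1]])
def lever(cr,sh,L=.15):
    d=np.array([np.tan(sh),-np.tan(cr),1]);d/=np.linalg.norm(d);return O+RM@(np.array([0,0,.03])+L*d)
toM=lambda p:RM.T@(np.asarray(p)-O)
E
python3 - <<'E'
from h import *
s,c=wcam();b=read_camera('scene')
for sh in(-.1,0,.1,.2): print(sh,proj(c,[lever(-.25,sh),lever(-.25,sh,.17)]).round(1).tolist(),proj(b,lever(-.25,sh)).round(1))
print(toM(s['position']),toM(lever(-.25,0)))
print('third', lever(.25,.33),lever(.25,0))
E
```

```text
-0.1 [[196.4, 82.7], [188.2, 82.7]] [[262.  182.8]]
0 [[195.6, 69.2], [187.1, 66.5]] [[265.  185.1]]
0.1 [[195.3, 55.6], [186.6, 50.1]] [[268.  187.9]]
0.2 [[195.6, 42.3], [187.0, 33.9]] [[270.9 191.3]]
[-0.11613959 -0.03316978  0.36126359] [-3.29597460e-17  3.71105939e-02  1.75336863e-01]
third [ 0.61247558 -0.05754811  0.16793882] [ 0.56897823 -0.07609194  0.17533686]
```

The gate plate fit measures 78.3 × 77.5 mm. All the views agree on cross ≈ −0.25 and shift ≈ +0.10. I'll go beyond the grip on its far side and draw it back to the middle channel.

Emit:
play_rows([
  {"dp": [0.35, 0.3, 0], "twist": [0, 0, 0], "jaw": 0},
  {"dp": [0.7, 0.6, 0], "twist": [0, 0, 0], "jaw": 0},
  {"dp": [1, 0.9, 0], "twist": [0, 0, 0], "jaw": 0},
  {"dp": [1, 0.9, 0], "twist": [0, 0, 0], "jaw": 0},
])

```text
time_s: 3.6
position: [0.5619, -0.0198, 0.3601]
orientation: [[0.93, 0.366, 0.0], [0.366, -0.93, 0.001], [0.001, -0.001, -1.0]]
wrist_force: [-0.3, -0.7, -0.6]
finger_gap: 0.001
```

Emit:
play_rows([
  {"dp": [0.3, 0.3, 0], "twist": [0, 0, 0], "jaw": 0},
  {"dp": [0.47, 0.4, 0], "twist": [0, 0, 0], "jaw": 0},
  {"dp": [0.47, 0.4, -0.4], "twist": [0, 0, 0], "jaw": 0},
  {"dp": [0.47, 0.4, -0.8], "twist": [0, 0, 0], "jaw": 0},
  {"dp": [0.47, 0.4, -1], "twist": [0, 0, 0], "jaw": 0},
  {"dp": [0.47, 0.4, -1], "twist": [0, 0, 0], "jaw": 0},
])

```text
time_s: 4.2
position: [0.6038, 0.017, 0.2578]
orientation: [[0.932, 0.362, -0.007], [0.362, -0.932, 0.0], [-0.006, -0.003, -1.0]]
wrist_force: [0.5, 0.3, 0.8]
finger_gap: -0.002
```

```bash
python3 - <<'E'
from h import *
s,c=wcam();b=read_camera('scene');cv2.imwrite('pics/w2.png',c['image'])
print(s['time_s'],s['position'],toM(s['position']),red(c['image']),red(b['image']))
a=cv2.resize(b['image'][120:270,170:370],(400,300));cv2.imwrite('pics/w2.png',np.hstack([cv2.resize(c['image'],(400,300)),a]))
E
```

```text
4.2 [0.60384333 0.01704855 0.25780058] [0.06566762 0.03757868 0.25780058] [] [([268.1, 188.2], 138)]
```

View pics/w2.png

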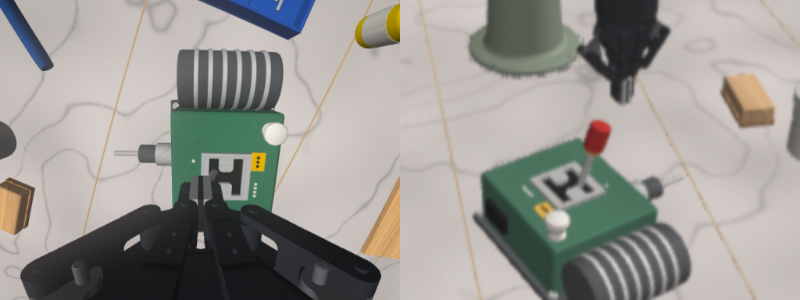

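The fingertips are above and on the far side of the grip, and the lever hasn't moved (scene (268,188)). Descending.

Emit:
play_rows([
  {"dp": [0, 0, -0.3], "twist": [0, 0, 0], "jaw": 0},
  {"dp": [0, 0, -0.6], "twist": [0, 0, 0], "jaw": 0},
  {"dp": [0, 0, -0.88], "twist": [0, 0, 0], "jaw": 0},
  {"dp": [0, 0, -0.88], "twist": [0, 0, 0], "jaw": 0},
])

```text
time_s: 4.7
position: [0.6049, 0.0172, 0.1717]
orientation: [[0.932, 0.362, -0.004], [0.362, -0.932, 0.0], [-0.003, -0.002, -1.0]]
wrist_force: [0.3, -0.0, -1.2]
finger_gap: -0.003
```

Emit:
play_rows([
  {"dp": [-0.06, -0.02, 0], "twist": [0, 0, 0], "jaw": 0},
  {"dp": [-0.11, -0.04, 0], "twist": [0, 0, 0], "jaw": 0},
  {"dp": [-0.16, -0.06, 0], "twist": [0, 0, 0], "jaw": 0},
  {"dp": [-0.21, -0.08, 0], "twist": [0, 0, 0], "jaw": 0},
  {"dp": [-0.25, -0.095, 0], "twist": [0, 0, 0], "jaw": 0},
  {"dp": [-0.28, -0.105, 0], "twist": [0, 0, 0], "jaw": 0},
  {"dp": [-0.28, -0.105, 0], "twist": [0, 0, 0], "jaw": 0},
])

```text
time_s: 5.4
position: [0.5784, 0.0068, 0.1737]
orientation: [[0.932, 0.362, 0.001], [0.362, -0.932, 0.0], [0.001, 0.0, -1.0]]
wrist_force: [0.7, 0.4, 0.5]
finger_gap: 0.002
```

```bash
cat > lk.py <<'E'
from h import *
import sys
from scipy.optimize import least_squares
b=read_camera('scene');t=read_camera('top');s=read_state()
rs,rt=red(b['image']),red(t['image']);print(round(s['time_s'],2),toM(s['position']).round(4),s['wrist_force'],rs,rt)
for n in('scene','top'):
    print(n,[(f['at'],f['score']) for f in find_in(n,'grip')[:1]])
f=lambda v:np.r_[proj(b,lever(*v))[0]-rs[0][0]]
r=least_squares(f,[0,0]);print('scene-only cross,shift',r.x.round(3),r.fun.round(1))
cv2.imwrite('pics/%s.png'%sys.argv[1],np.hstack([cv2.resize(b['image'][120:270,170:370],(400,300),interpolation=2),cv2.resize(t['image'][110:260,160:360],(400,300),interpolation=2)]))
E
python3 lk.py l1
```

```text
5.5 [0.0383 0.037  0.1734] [1.15732223 0.55472161 0.48452833] [([265.1, 189.8], 68)] [([348.5, 243.5], 2), ([351.5, 246.0], 2)]
scene [([266.2, 193.9], 0.56)]
top []
scene-only cross,shift [-0.16   0.134] [-0.  0.]
```

View pics/l1.png

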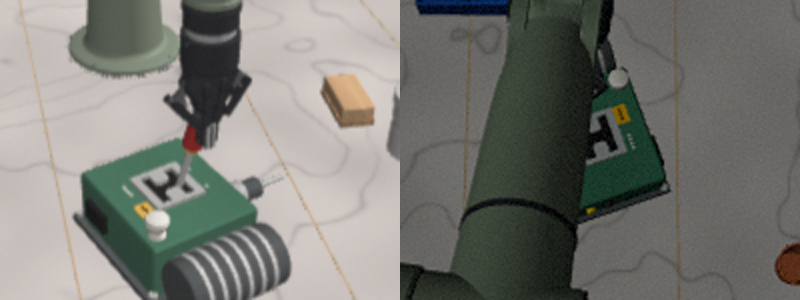

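The fingertips are now touching the grip's far side at about 1.2 N, with the grip partly hidden in the scene view. I'll continue 13 mm back.

Emit:
play_rows([
  {"dp": [-0.03, -0.01, 0], "twist": [0, 0, 0], "jaw": 0},
  {"dp": [-0.06, -0.025, 0], "twist": [0, 0, 0], "jaw": 0},
  {"dp": [-0.09, -0.035, 0], "twist": [0, 0, 0], "jaw": 0},
  {"dp": [-0.12, -0.045, 0], "twist": [0, 0, 0], "jaw": 0},
  {"dp": [-0.12, -0.045, 0], "twist": [0, 0, 0], "jaw": 0},
])

```text
time_s: 6.1
position: [0.5658, 0.0022, 0.1733]
orientation: [[0.932, 0.362, -0.0], [0.362, -0.932, -0.0], [-0.0, 0.0, -1.0]]
wrist_force: [1.2, 0.8, -0.3]
finger_gap: -0.0
```

Emit:
play_rows([
  {"dp": [0.15, 0.05, 0], "twist": [0, 0, 0], "jaw": 0},
  {"dp": [0.3, 0.11, 0], "twist": [0, 0, 0], "jaw": 0},
  {"dp": [0.3, 0.11, 0.4], "twist": [0, 0, 0], "jaw": 0},
  {"dp": [0.3, 0.11, 0.8], "twist": [0, 0, 0], "jaw": 0},
  {"dp": [0.3, 0.11, 0.8], "twist": [0, 0, 0], "jaw": 0},
])

```text
time_s: 6.6
position: [0.599, 0.013, 0.2587]
orientation: [[0.932, 0.362, 0.008], [0.362, -0.932, -0.001], [0.007, 0.004, -1.0]]
wrist_force: [0.1, 0.3, -0.7]
finger_gap: -0.002
```

```bash
python3 lk.py l2; python3 - <<'E'
from h import *
b=read_camera('scene')
for sh in(-.06,-.03,0,.03,.06,.1): print(sh,proj(b,lever(-.25,sh)).round(1))
E
```

```text
6.7 [0.0575 0.0365 0.254 ] [-0.37508532  0.02919268  0.25788794] [([264.7, 185.0], 131)] [([363.4, 234.6], 5), ([350.2, 242.5], 4)]
scene [([265.4, 188.0], 0.59)]
top []
scene-only cross,shift [-0.247 -0.006] [0. 0.]
-0.06 [[263.2 183.7]]
-0.03 [[264.1 184.4]]
0 [[265.  185.1]]
0.03 [[265.9 185.9]]
0.06 [[266.8 186.8]]
0.1 [[268.  187.9]]
```

The lever is in the middle channel, with shift ≈ −0.006. Next I go round to its left side.

Emit:
play_rows([
  {"dp": [-0.18, 0.47, 0], "twist": [0, 0, 0], "jaw": 0},
  {"dp": [-0.45, 0.36, 0], "twist": [0, 0, 0], "jaw": 0},
  {"dp": [-0.72, 0.26, 0], "twist": [0, 0, 0], "jaw": 0},
  {"dp": [-0.72, 0.26, -0.4], "twist": [0, 0, 0], "jaw": 0},
  {"dp": [-0.72, 0.26, -0.8], "twist": [0, 0, 0], "jaw": 0},
  {"dp": [-0.72, 0.26, -0.8], "twist": [0, 0, 0], "jaw": 0},
  {"dp": [-0.72, 0.26, -0.8], "twist": [0, 0, 0], "jaw": 0},
])

```text
time_s: 7.55
position: [0.5233, 0.0394, 0.1727]
orientation: [[0.932, 0.362, -0.003], [0.362, -0.932, 0.0], [-0.003, -0.001, -1.0]]
wrist_force: [-0.1, -0.4, 0.7]
finger_gap: 0.004
```

```bash
python3 lk.py l3
```

```text
7.65 [0.0003 0.0862 0.1747] [ 0.57023096 -0.14430359  0.48720322] [([264.7, 185.0], 131)] [([246.6, 178.2], 31), ([350.0, 239.5], 2)]
scene []
top [([251.3, 177.1], 0.61)]
scene-only cross,shift [-0.247 -0.006] [0. 0.]
```

Emit:
play_rows([
  {"dp": [0.036, -0.093, 0], "twist": [0, 0, 0], "jaw": 0},
  {"dp": [0.064, -0.168, 0], "twist": [0, 0, 0], "jaw": 0},
  {"dp": [0.085, -0.224, 0], "twist": [0, 0, 0], "jaw": 0},
  {"dp": [0.107, -0.28, 0], "twist": [0, 0, 0], "jaw": 0},
  {"dp": [0.128, -0.337, 0], "twist": [0, 0, 0], "jaw": 0},
  {"dp": [0.149, -0.393, 0], "twist": [0, 0, 0], "jaw": 0},
  {"dp": [0.17, -0.449, 0], "twist": [0, 0, 0], "jaw": 0},
  {"dp": [0.17, -0.449, 0], "twist": [0, 0, 0], "jaw": 0},
])

```text
time_s: 8.55
position: [0.5416, -0.0065, 0.1732]
orientation: [[0.932, 0.361, 0.0], [0.361, -0.932, -0.001], [-0.0, 0.001, -1.0]]
wrist_force: [0.3, -0.3, 0.8]
finger_gap: 0.003
```

```bash
python3 lk.py l4
```

```text
8.65 [-0.0009  0.0383  0.1731] [ 0.20393401 -0.29411268  1.00618741] [([255.5, 186.9], 144)] [([367.0, 245.7], 3), ([352.0, 247.0], 3)]
scene [([257.3, 192.6], 0.71)]
top []
scene-only cross,shift [-0.048 -0.011] [-0.  0.]
```

View pics/l4.png

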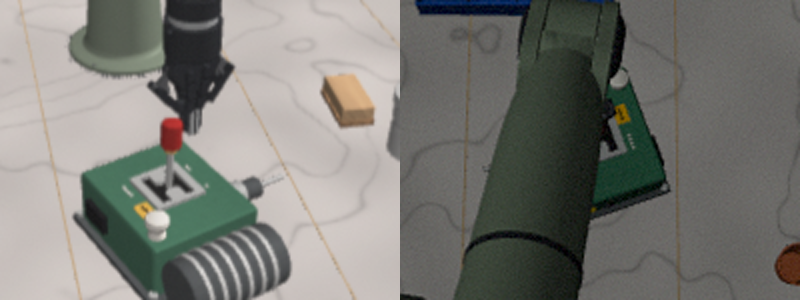

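The lever is nearly upright at mid-gate (grip at about (256,187)), moving cleanly. I'll continue 44 mm to the right.

Emit:
play_rows([
  {"dp": [0.025, -0.06, 0], "twist": [0, 0, 0], "jaw": 0},
  {"dp": [0.05, -0.12, 0], "twist": [0, 0, 0], "jaw": 0},
  {"dp": [0.075, -0.18, 0], "twist": [0, 0, 0], "jaw": 0},
  {"dp": [0.1, -0.24, 0], "twist": [0, 0, 0], "jaw": 0},
  {"dp": [0.122, -0.3, 0], "twist": [0, 0, 0], "jaw": 0},
  {"dp": [0.145, -0.36, 0], "twist": [0, 0, 0], "jaw": 0},
  {"dp": [0.16, -0.4, 0], "twist": [0, 0, 0], "jaw": 0},
  {"dp": [0.16, -0.4, 0], "twist": [0, 0, 0], "jaw": 0},
])

```text
time_s: 9.55
position: [0.5577, -0.0464, 0.1732]
orientation: [[0.932, 0.362, 0.0], [0.362, -0.932, -0.0], [0.0, 0.001, -1.0]]
wrist_force: [-0.5, -1.0, 0.5]
finger_gap: 0.001
```

```bash
python3 lk.py l5
```

```text
9.65 [ 0.     -0.0047  0.1733] [-1.04179921 -0.4570683  -0.01101884] [([242.9, 192.4], 144)] [([366.0, 240.0], 3), ([348.5, 241.0], 2)]
scene [([240.7, 194.4], 0.7)]
top []
scene-only cross,shift [ 0.216 -0.018] [0. 0.]
```

Emit:
play_rows([
  {"dp": [0.005, -0.015, 0], "twist": [0, 0, 0], "jaw": 0},
  {"dp": [0.012, -0.03, 0], "twist": [0, 0, 0], "jaw": 0},
  {"dp": [0.012, -0.03, 0], "twist": [0, 0, 0], "jaw": 0},
  {"dp": [0.012, -0.03, 0], "twist": [0, 0, 0], "jaw": 0},
])

```text
time_s: 10.15
position: [0.5585, -0.0485, 0.1732]
orientation: [[0.932, 0.362, -0.0], [0.362, -0.932, 0.0], [-0.0, -0.0, -1.0]]
wrist_force: [-1.0, -0.1, -0.2]
finger_gap: -0.002
```

```bash
python3 lk.py l6
```

```text
10.25 [-0.     -0.0075  0.1733] [-0.32678725  1.05780329 -0.63371136] [([242.3, 192.7], 143)] [([349.5, 243.0], 4), ([364.5, 246.0], 2)]
scene [([245.3, 193.2], 0.51)]
top [([275.2, 184.6], 0.42)]
scene-only cross,shift [ 0.229 -0.019] [-0.  0.]
```

Emit:
play_rows([
  {"dp": [-0.08, 0.21, 0], "twist": [0, 0, 0], "jaw": 0},
  {"dp": [-0.08, 0.21, 0.45], "twist": [0, 0, 0], "jaw": 0},
  {"dp": [-0.08, 0.21, 0.9], "twist": [0, 0, 0], "jaw": 0},
  {"dp": [-0.3, -0.15, 0.9], "twist": [0, 0, 0], "jaw": 0},
  {"dp": [-0.5, -0.51, 0.9], "twist": [0, 0, 0], "jaw": 0},
  {"dp": [-0.5, -0.51, 0.9], "twist": [0, 0, 0], "jaw": 0},
  {"dp": [-0.5, -0.51, 0.9], "twist": [0, 0, 0], "jaw": 0},
])

```text
time_s: 11.05
position: [0.5084, -0.1002, 0.2636]
orientation: [[0.933, 0.36, 0.001], [0.36, -0.933, -0.0], [0.001, 0.0, -1.0]]
wrist_force: [0.4, 1.2, 0.3]
finger_gap: -0.003
```

```bash
python3 lk.py l7; python3 - <<'E'
from h import *
from scipy.optimize import least_squares
s,c=wcam();r=red(c['image']);print(r,s['position'],toM(s['position']))
for v in((.25,-.05),(.25,0),(.23,0),(.2,0)):print(v,proj(c,[lever(*v),lever(*v,.17)]).round(1).tolist())
cv2.imwrite('pics/w7.png',cv2.resize(c['image'][:300,100:400],None,fx=2,fy=2))
E
```

```text
11.15 [-0.0644 -0.0373  0.2633] [0.4325728  0.72026168 0.72383761] [([242.2, 192.9], 139)] [([366.0, 237.2], 5), ([364.5, 244.5], 2)]
scene [([245.4, 195.1], 0.54)]
top []
scene-only cross,shift [ 0.233 -0.016] [0. 0.]
[([255.1, 122.4], 1260)] [ 0.50888537 -0.09879279  0.26311035] [-0.06423758 -0.03699254  0.26311035]
(0.25, -0.05) [[258.0, 127.1], [264.6, 129.8]]
(0.25, 0) [[258.2, 118.1], [264.9, 118.8]]
(0.23, 0) [[254.6, 118.1], [260.6, 118.7]]
(0.2, 0) [[249.3, 118.1], [253.9, 118.7]]
```

View pics/w7.png

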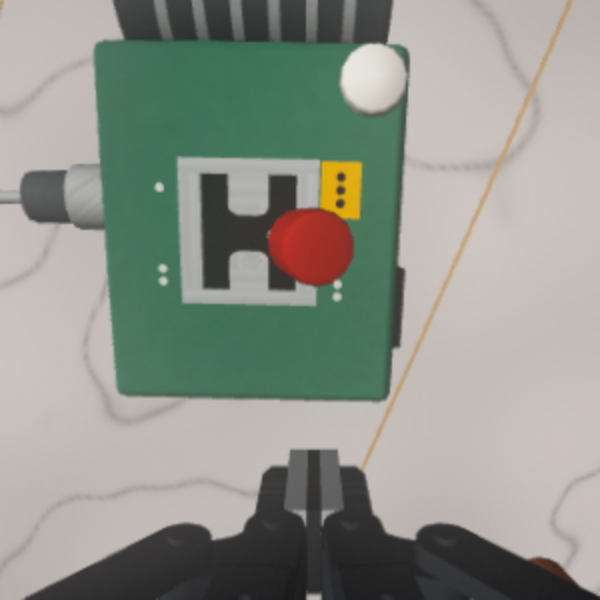

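The lever is in the right-hand part, with its top at (257,123.5). The wrist view gives cross ≈ 0.215 and the scene view ≈ 0.23, so it's a few mm short of the leg centre. I'll nudge it a bit more before going forward.

Emit:
play_rows([
  {"dp": [0.2, 0.36, 0], "twist": [0, 0, 0], "jaw": 0},
  {"dp": [0.39, 0.71, 0], "twist": [0, 0, 0], "jaw": 0},
  {"dp": [0.39, 0.71, 0], "twist": [0, 0, 0], "jaw": 0},
  {"dp": [0.39, 0.71, -0.45], "twist": [0, 0, 0], "jaw": 0},
  {"dp": [0.39, 0.71, -0.9], "twist": [0, 0, 0], "jaw": 0},
  {"dp": [0.39, 0.71, -0.9], "twist": [0, 0, 0], "jaw": 0},
  {"dp": [0.39, 0.71, -0.9], "twist": [0, 0, 0], "jaw": 0},
])

```text
time_s: 12.0
position: [0.547, -0.0283, 0.1734]
orientation: [[0.932, 0.363, -0.002], [0.363, -0.932, 0.0], [-0.002, -0.001, -1.0]]
wrist_force: [-0.9, 0.5, -0.1]
finger_gap: 0.001
```

Emit:
play_rows([
  {"dp": [0.02, -0.05, 0], "twist": [0, 0, 0], "jaw": 0},
  {"dp": [0.04, -0.1, 0], "twist": [0, 0, 0], "jaw": 0},
  {"dp": [0.06, -0.15, 0], "twist": [0, 0, 0], "jaw": 0},
  {"dp": [0.08, -0.205, 0], "twist": [0, 0, 0], "jaw": 0},
  {"dp": [0.085, -0.225, 0], "twist": [0, 0, 0], "jaw": 0},
  {"dp": [0.09, -0.235, 0], "twist": [0, 0, 0], "jaw": 0},
  {"dp": [0.09, -0.235, 0], "twist": [0, 0, 0], "jaw": 0},
])

```text
time_s: 12.7
position: [0.5565, -0.0522, 0.1733]
orientation: [[0.932, 0.362, -0.0], [0.362, -0.932, -0.0], [-0.0, 0.0, -1.0]]
wrist_force: [0.2, -0.2, 0.3]
finger_gap: 0.001
```

```bash
python3 lk.py l8
```

```text
12.8 [-0.0033 -0.0101  0.1732] [ 0.70837859 -0.16327464  0.94623501] [([241.4, 193.2], 145)] [([362.7, 237.0], 3), ([362.0, 245.5], 2)]
scene [([243.7, 195.2], 0.65)]
top []
scene-only cross,shift [ 0.247 -0.02 ] [0. 0.]
```

Emit:
play_rows([
  {"dp": [-0.08, 0.21, 0], "twist": [0, 0, 0], "jaw": 0},
  {"dp": [-0.08, 0.21, 0.4], "twist": [0, 0, 0], "jaw": 0},
  {"dp": [-0.08, 0.21, 0.8], "twist": [0, 0, 0], "jaw": 0},
  {"dp": [-0.25, -0.1, 0.8], "twist": [0, 0, 0], "jaw": 0},
  {"dp": [-0.39, -0.43, 0.8], "twist": [0, 0, 0], "jaw": 0},
  {"dp": [-0.39, -0.43, 0.8], "twist": [0, 0, 0], "jaw": 0},
  {"dp": [-0.39, -0.43, 0.8], "twist": [0, 0, 0], "jaw": 0},
])

```text
time_s: 13.6
position: [0.5173, -0.0954, 0.2533]
orientation: [[0.933, 0.361, 0.0], [0.361, -0.933, 0.0], [0.0, -0.0, -1.0]]
wrist_force: [0.4, -0.2, -0.0]
finger_gap: 0.002
```

Emit:
play_rows([
  {"dp": [0, 0, -0.4], "twist": [0, 0, 0], "jaw": 0},
  {"dp": [0, 0, -0.83], "twist": [0, 0, 0], "jaw": 0},
  {"dp": [0, 0, -0.83], "twist": [0, 0, 0], "jaw": 0},
  {"dp": [0, 0, -0.83], "twist": [0, 0, 0], "jaw": 0},
])

```text
time_s: 14.0
position: [0.5173, -0.0941, 0.1703]
orientation: [[0.932, 0.364, -0.002], [0.364, -0.932, 0.001], [-0.002, -0.002, -1.0]]
wrist_force: [1.6, -0.2, 1.0]
finger_gap: 0.003
```

Emit:
play_rows([
  {"dp": [0.07, 0.027, 0], "twist": [0, 0, 0], "jaw": 0},
  {"dp": [0.14, 0.053, 0], "twist": [0, 0, 0], "jaw": 0},
  {"dp": [0.21, 0.08, 0], "twist": [0, 0, 0], "jaw": 0},
  {"dp": [0.26, 0.099, 0], "twist": [0, 0, 0], "jaw": 0},
  {"dp": [0.31, 0.118, 0], "twist": [0, 0, 0], "jaw": 0},
  {"dp": [0.36, 0.137, 0], "twist": [0, 0, 0], "jaw": 0},
  {"dp": [0.41, 0.156, 0], "twist": [0, 0, 0], "jaw": 0},
  {"dp": [0.41, 0.156, 0], "twist": [0, 0, 0], "jaw": 0},
])

```text
time_s: 14.8
position: [0.5591, -0.0792, 0.1702]
orientation: [[0.932, 0.363, 0.0], [0.363, -0.932, 0.0], [0.0, -0.0, -1.0]]
wrist_force: [-0.4, -0.8, 0.8]
finger_gap: 0.002
```

```bash
python3 lk.py l9
```

```text
14.9 [-0.0108 -0.0364  0.1701] [ 0.01861526  0.18578458 -0.58499991] [([244.6, 196.3], 143)] [([364.0, 236.0], 4), ([364.5, 239.0], 2)]
scene []
top []
scene-only cross,shift [0.248 0.088] [0. 0.]
```

Shift is at +0.09 in the right leg, and the force is only noise. Continuing forward.

Emit:
play_rows([
  {"dp": [0.05, 0.018, 0], "twist": [0, 0, 0], "jaw": 0},
  {"dp": [0.1, 0.037, 0], "twist": [0, 0, 0], "jaw": 0},
  {"dp": [0.15, 0.056, 0], "twist": [0, 0, 0], "jaw": 0},
  {"dp": [0.2, 0.075, 0], "twist": [0, 0, 0], "jaw": 0},
  {"dp": [0.24, 0.09, 0], "twist": [0, 0, 0], "jaw": 0},
  {"dp": [0.28, 0.105, 0], "twist": [0, 0, 0], "jaw": 0},
  {"dp": [0.28, 0.105, 0], "twist": [0, 0, 0], "jaw": 0},
])

```text
time_s: 15.7
position: [0.5872, -0.0687, 0.1703]
orientation: [[0.932, 0.363, 0.0], [0.363, -0.932, 0.0], [0.001, 0.0, -1.0]]
wrist_force: [0.3, -0.5, 0.2]
finger_gap: -0.003
```

```bash
python3 lk.py l10
```

```text
15.8 [ 0.0193 -0.0367  0.1704] [-0.44034202  0.00935793  0.2611737 ] [([251.0, 203.6], 135)] [([366.3, 240.0], 3), ([362.5, 237.5], 2)]
scene [([251.5, 205.6], 0.75)]
top []
scene-only cross,shift [0.251 0.295] [0. 0.]
```

Emit:
play_rows([
  {"dp": [0.015, 0.006, 0], "twist": [0, 0, 0], "jaw": 0},
  {"dp": [0.03, 0.011, 0], "twist": [0, 0, 0], "jaw": 0},
  {"dp": [0.04, 0.015, 0], "twist": [0, 0, 0], "jaw": 0},
  {"dp": [0.04, 0.015, 0], "twist": [0, 0, 0], "jaw": 0},
  {"dp": [0.04, 0.015, 0], "twist": [0, 0, 0], "jaw": 0},
])

```text
time_s: 16.4
position: [0.5904, -0.0674, 0.1702]
orientation: [[0.932, 0.362, -0.0], [0.362, -0.932, 0.0], [-0.0, -0.0, -1.0]]
wrist_force: [-0.6, -0.5, -0.4]
finger_gap: 0.001
```

```bash
python3 lk.py l11;python3 -c "
from h import *
b=read_camera('scene')
for v in(.27,.3,.33):print(v,proj(b,lever(.25,v)).round(1))"
```

```text
16.5 [ 0.0231 -0.0367  0.1702] [-2.2334962  -1.12941592  0.26638818] [([251.8, 204.4], 132)] [([364.5, 246.0], 2), ([358.5, 248.5], 2)]
scene [([254.6, 207.2], 0.56)]
top []
scene-only cross,shift [0.25  0.316] [0. 0.]
0.27 [[250.3 202.6]]
0.3 [[251.2 203.8]]
0.33 [[252.2 204.9]]
```

Emit:
play_rows([
  {"dp": [0.01, 0.004, 0], "twist": [0, 0, 0], "jaw": 0},
  {"dp": [0.02, 0.007, 0], "twist": [0, 0, 0], "jaw": 0},
  {"dp": [0.02, 0.007, 0], "twist": [0, 0, 0], "jaw": 0},
  {"dp": [0.02, 0.007, 0], "twist": [0, 0, 0], "jaw": 0},
])

```text
time_s: 17.05
position: [0.5926, -0.0667, 0.1703]
orientation: [[0.932, 0.362, 0.0], [0.362, -0.932, 0.0], [0.0, -0.0, -1.0]]
wrist_force: [-1.4, -0.7, -0.9]
finger_gap: -0.001
```

```bash
python3 lk.py l12
```

```text
17.15 [ 0.0254 -0.0367  0.1703] [-1.02772014 -0.56937723 -0.31105726] [([252.2, 205.0], 135)] [([366.5, 241.0], 2), ([356.0, 246.5], 2)]
scene [([253.2, 206.7], 0.58)]
top []
scene-only cross,shift [0.251 0.331] [0. 0.]
```

Emit:
play_rows([
  {"dp": [0.01, 0.004, 0], "twist": [0, 0, 0], "jaw": 0},
  {"dp": [0.015, 0.006, 0], "twist": [0, 0, 0], "jaw": 0},
  {"dp": [0.015, 0.006, 0], "twist": [0, 0, 0], "jaw": 0},
  {"dp": [0.015, 0.006, 0], "twist": [0, 0, 0], "jaw": 0},
])

```text
time_s: 17.65
position: [0.5938, -0.0662, 0.1702]
orientation: [[0.932, 0.362, -0.001], [0.362, -0.932, -0.0], [-0.001, -0.0, -1.0]]
wrist_force: [-1.5, -0.9, -1.1]
finger_gap: 0.001
```

```bash
python3 lk.py l13; python3 lk.py l13|head -1
```

```text
17.75 [ 0.0267 -0.0367  0.1702] [-8.39149466e-01  5.69419909e-04 -9.83790772e-01] [([252.4, 205.0], 133)] [([362.8, 236.5], 4), ([356.5, 236.0], 2)]
scene [([253.4, 205.1], 0.7)]
top []
scene-only cross,shift [0.248 0.333] [0. 0.]
17.95 [ 0.0268 -0.0367  0.1702] [-2.01667162 -1.09569694 -0.44707409] [([252.4, 205.1], 134)] [([366.5, 238.5], 2), ([358.0, 232.0], 1)]
```

Emit:
play_rows([
  {"dp": [0.01, 0.004, 0], "twist": [0, 0, 0], "jaw": 0},
  {"dp": [0.015, 0.006, 0], "twist": [0, 0, 0], "jaw": 0},
  {"dp": [0.015, 0.006, 0], "twist": [0, 0, 0], "jaw": 0},
  {"dp": [0.015, 0.006, 0], "twist": [0, 0, 0], "jaw": 0},
])

```text
time_s: 18.45
position: [0.595, -0.0656, 0.17]
orientation: [[0.932, 0.362, -0.001], [0.362, -0.932, -0.0], [-0.001, -0.0, -1.0]]
wrist_force: [-4.0, -2.0, -1.5]
finger_gap: -0.004
```

```bash
python3 lk.py l14; python3 lk.py l14|head -1
```

```text
18.55 [ 0.0281 -0.0366  0.17  ] [-4.34103503 -1.56144939 -1.40180129] [([252.3, 205.0], 137)] [([362.5, 237.5], 2), ([360.0, 232.0], 1)]
scene [([252.3, 207.3], 0.59)]
top []
scene-only cross,shift [0.25  0.332] [0. 0.]
18.75 [ 0.0281 -0.0366  0.17  ] [-4.74460301 -2.424677   -1.99534947] [([252.3, 205.0], 136)] [([365.5, 244.8], 4), ([363.3, 243.0], 3)]
```

The force rose to about 5 N with no further motion, so the lever is on its stop. Retracting back, then up and away.

Emit:
play_rows([
  {"dp": [-0.1, -0.038, 0], "twist": [0, 0, 0], "jaw": 0},
  {"dp": [-0.35, -0.133, 0], "twist": [0, 0, 0], "jaw": 0},
  {"dp": [-0.6, -0.23, 0.2], "twist": [0, 0, 0], "jaw": 0},
  {"dp": [-0.8, -0.3, 0.6], "twist": [0, 0, 0], "jaw": 0},
  {"dp": [-0.8, -0.3, 1], "twist": [0, 0, 0], "jaw": 0},
  {"dp": [-0.8, -0.3, 1], "twist": [0, 0, 0], "jaw": 0},
])

```text
time_s: 19.45
position: [0.5192, -0.0967, 0.277]
orientation: [[0.932, 0.362, 0.014], [0.362, -0.932, -0.003], [0.012, 0.008, -1.0]]
wrist_force: [1.9, -1.3, 0.3]
finger_gap: 0.004
```

Emit:
play_rows([
  {"dp": [-0.2, -0.3, 0.3], "twist": [0, 0, 0], "jaw": 0},
  {"dp": [-0.4, -0.6, 0.6], "twist": [0, 0, 0], "jaw": 0},
  {"dp": [-0.5, -0.6, 0.8], "twist": [0, 0, 0], "jaw": 0},
  {"dp": [-0.5, -0.6, 0.8], "twist": [0, 0, 0], "jaw": 0},
])

```text
time_s: 19.85
position: [0.4667, -0.1568, 0.3536]
orientation: [[0.933, 0.361, 0.008], [0.361, -0.933, -0.003], [0.006, 0.005, -1.0]]
wrist_force: [1.4, -0.1, 0.1]
finger_gap: -0.0
```

```bash
python3 lk.py l15; python3 - <<'E'
from h import *
s,c=wcam();b=read_camera('scene');print(red(c['image']),proj(c,[lever(.25,.33),lever(.25,.33,.17)]))
print('knob',find_in('scene','perch_knob')[:1],find_in('wrist','grip')[:1])
cv2.imwrite('pics/fin.png',np.hstack([cv2.resize(c['image'][:200,130:390],(400,300)),cv2.resize(b['image'][120:270,170:370],(400,300))]))
E
```

```text
19.95 [-0.1242 -0.075   0.3504] [-0.37523255  0.4919661  -1.04046815] [([252.3, 205.1], 135)] [([262.8, 153.7], 88), ([362.3, 235.7], 6)]
scene [([255.6, 204.0], 0.49)]
top [([262.5, 154.1], 0.67)]
scene-only cross,shift [0.251 0.333] [0. 0.]
[([219.5, 11.3], 563)] [[222.18033282  13.72983383]
 [224.55701996   0.61779307]]
knob [{'at': [245.1, 233.0], 'score': 0.53}] [{'at': [218.7, 20.4], 'score': 0.73}]
```

View pics/fin.png

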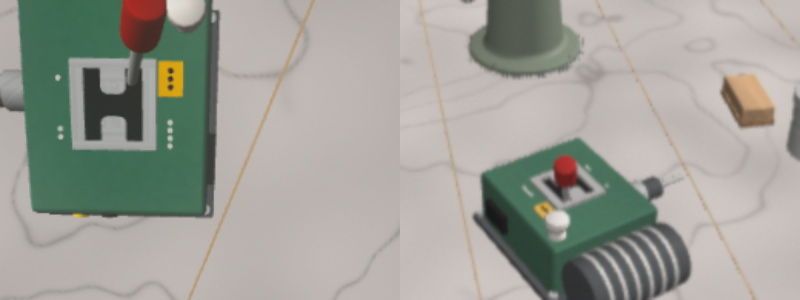

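The lever stands in the third slot beside the yellow patch, the knob is where it was, and the hand is well clear.

```bash
python3 -c "
from station import *
print(finish_job())"
```

```text
the job is handed in; nothing more can be done
None
```

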